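Load the waxing caddy and lift it level by its handle

TASK

Get the waxing caddy ready to carry to the treatment room: stand the roll-on wax cartridge in the caddy's empty rectangular recess and the amber oil bottle in its empty round recess, both set down gently, upright and fully home. Then pick the loaded caddy up by the wooden grip of its handle and finish while holding it steady and level about 10 cm above the counter, with everything still in its recess; do not disturb the tall white tonic bottle, the timer or the tweezers.

Things in the scene. Friction and masses are not known exactly. Their poses are not given: they have to be found in the camera images.
- caddy: Wooden carrying caddy, 136 (x) x 280 (y) x 34 mm block, 0.32-0.5 kg, upright hoop of 9 mm rod across its middle (legs at x +-52, y 0) with a grip on top. Origin: centre of underside, y along the length, z up. Insert face at z 30, frame 34 mm. Four recesses 22 mm deep: two empty in the row at x -36, two full in the row at x +26
- rect_well (a point): centre of the floor (z 8 mm) of the empty rectangular recess at caddy x -36, y +85 mm: 31 mm along caddy x, 39 mm along y, 22 mm deep, 1.5 mm chamfer at the mouth
- round_well (a point): centre of the floor (z 8 mm) of the empty round recess at caddy x -36, y -85 mm: 37 mm in diameter, 22 mm deep, 1.5 mm chamfer at the mouth
- pads_well (a point): centre of the floor of the 62 mm round recess that holds the cotton pads (caddy x +26, y +85 mm)
- pot_well (a point): centre of the floor of the 62 mm round recess that holds the cream pot (caddy x +26, y -85 mm)
- handle (a point): centre of the caddy's wooden grip, 165 mm above the caddy's underside: a bar 70 mm long along the caddy's x, 18 mm wide along its y, with flat upright sides 22 mm high. Free space below and beside it
- cartridge: Roll-on wax cartridge standing on its base, 0.09 to 0.18 kg: upright block 98 mm high with a white cap, 30 (its x) x 38 mm (its y) at the widest; it is gripped on a solid core of 25 (x) x 33 mm (y) with straight sides, 72 mm high. Origin: centre of the underside; z up. It fits the rectangular recess with its x along the caddy's x, either way round
- oil_bottle: Amber glass oil bottle with a black dropper top: round body 33 mm in diameter with straight sides to about 58 mm, shoulder to 70 mm, collar 24 mm in diameter to 77 mm, 13 mm rubber bulb to 102 mm; about 0.07 kg. Origin: centre of the underside; z up. Fits the round recess
- cotton_pads: stack of white cotton pads, 59 mm in diameter, 41 mm high, standing in its recess of the caddy; origin: centre of the underside
- cream_pot: small cream pot with an orange lid, 60 mm in diameter, 38 mm high, standing in its recess of the caddy; origin: centre of the underside
- tonic: bystander: slim white tonic bottle, 42 mm in diameter, 161 mm high, standing on the counter; origin: centre of the underside
- timer: bystander: white wind-up minute timer, 55 mm in diameter, 35 mm high; origin: centre of the underside
- tweezers: bystander: tweezers lying flat on the counter, 98 mm long (along its y), 12 mm wide, 9 mm high; origin: centre of the underside
There are look-alikes about, which are no part of the job. Leave any blue look-alike of the cartridge alone.

How it is judged:
On the way, in this order (a step that is already met when the one before it is completed fails the run):
1. cartridge and oil bottle both stand fully home in their recesses, let go, with the caddy still on the counter (distance between cartridge and rect_well below 0.007 m and distance between oil_bottle and round_well below 0.007 m and angle between each of cartridge, oil_bottle's own z axis and vertical below 0.15 rad and contact force between the fingers and cartridge below 0.1 N and contact force between the fingers and oil_bottle below 0.1 N and height (world z) of caddy below 0.005 m), for 0.2 s.
2. the loaded caddy hangs clear of the counter from the fingers (height (world z) of caddy above 0.03 m and contact force between the fingers and caddy above 2 N), for 0.2 s.
At the end, for the whole second after the job is handed in: Caddy held by its grip (TCP within 40 mm), underside 65 to 150 mm above the counter, tilt under 7 degrees, at rest; cartridge and oil bottle within 7 mm of their recess floor centres, pads and pot still in theirs; tonic, timer, tweezers moved under 30 mm (height (world z) of caddy between 0.065 and 0.15 m and distance between the grasp point and handle below 0.04 m and contact force between the fingers and caddy above 2 N and angle between caddy's own z axis and vertical below 0.12 rad and linear speed of caddy below 0.03 m/s and angular speed of caddy below 0.2 rad/s and distance between cartridge and rect_well below 0.007 m and distance between oil_bottle and round_well below 0.007 m and angle between the z axis of each of cartridge, oil_bottle and the z axis of caddy, either way round below 0.15 rad and distance between cotton_pads and pads_well below 0.012 m and distance between cream_pot and pot_well below 0.01 m and distance of each of tonic, timer, tweezers from where it was at the start of the episode below 0.03 m); the arm keeps its last pose, push and grip.
It fails at once if the caddy is tipped by more than 0.35 rad (20 degrees) (angle between caddy's own z axis and vertical above 0.35 rad).
It fails at once if the cartridge is dropped (falls free faster than 0.7 m/s, about 25 mm) (linear speed of cartridge above 0.7 m/s and contact force between the fingers and cartridge below 0.05 N).
It fails at once if the oil bottle is dropped (falls free faster than 0.7 m/s, about 25 mm) (linear speed of oil_bottle above 0.7 m/s and contact force between the fingers and oil_bottle below 0.05 N).
It fails at once if the tonic bottle, the timer or the tweezers are disturbed (moved 30 mm or tipped over) (distance of any of tonic, timer, tweezers from where it was at the start of the episode above 0.03 m or angle between tonic's own z axis and vertical above 0.5 rad).
It also fails if it takes over 72 s, if anything falls off the work surface, if the arm or the gripper's body presses on something with over 40 N, if the wrist force passes 120 N, or if a joint passes its speed limit or range.

ROBOT

A 6-joint arm with a two-finger parallel gripper is mounted at the origin on a cart in front of the work surface, level with it; the furniture and walls round the work are solid. World frame = base frame: x ahead of the robot, y to its left, z up, the work surface at z = 0. Lengths are in m, angles in rad, forces in N, time in s.
With the tool pointing down it reaches from about 0.3 to 0.775 m from the base axis. Payload 14.6 kg.
Tool frame: the origin (TCP) lies between the finger pads, 19 mm behind the fingertips; this is the grasp point; z points along the fingers, y is the line along which they close (so a half turn about z gives the same grasp; the last joint's range is limited). The gripper opens to 94 mm and grips with 3 to 60 N. Pads are 16 mm wide; open, the fingers measure 119 mm over their backs; the gripper's body (75 mm by 177 mm) begins 78 mm behind the grasp point.
Start: joints at [1.128, 0.3, 1.521, -0, 1.321, -0.067], TCP at [0.202, 0.512, 0.224] pointing down, gripper open.
Joint ranges: [-3.03, 3.03], [-0.79, 2.21], [0.23, 2.52], [-1.04, 4.18], [0, 3.07], [-2.55, 2.55]. Speed limits (rad/s): [2.22, 2.22, 2.57, 3.14, 3.14, 3.14].

INTERFACE

Orientations are given as [roll, pitch, yaw] about the fixed x, y, z axes, in that order (R = Rz(yaw) Ry(pitch) Rx(roll)).
In Python, from station import ctrl, cams gives the robot as it stands. The module is installed in compiled form; this text tells all that it offers.
- The arm moves only by the tool arm_command, never from a script. Its argument "plan" is a list that holds one entry, the list of rows, each a list of 7 numbers: the shift along the tool's x, y, z in mm, then the turn, a rotation vector about the tool's x, y, z in rad, then the closure, from -1 (fully open) to 1 (shut). A call has 1 to 12 rows; each row is the pose to reach, as a shift and turn from the pose commanded when the call began, along the tool's axes at that moment; what a row does not reach only later rows make up. A row lasts 1/10 s, in which the tool goes at most 50 mm and 8.59 degrees, less where a joint would pass 70% of its speed; a pose out of reach is approached as far as the arm can. A call with a gripper value outside its range is refused whole. The fingers move at their own pace and stop on an object; "squeeze" is the grip in N (left out, the last holds). Time passes only in rows, so rows that repeat a pose let the fingers close. It gives the time, the measured TCP pose, the force, the opening and the grip force at its end, in the units of the state.
- ctrl.get_obs(): the state, without advancing time (a new reading comes with each control period).
- cams.camera(name): name is "scene" or "top" or "wrist"; returns (picture, depth): 400x640x3 uint8, blue, green, red; 400x640 float32, m along the optical axis (not along the pixel's ray), 0 where there is no reading.
- cams.camera_info(name): a dict with "fx", "fy", "cx", "cy" (pixels), "world_to_cam" (4x4, takes a point from world to camera coordinates). Camera axes: x right, y down, z forward; pixel columns grow to the right and rows downward; lengths in m; the calibration is good to about 2 mm. A picture is of the moment at which its call begins: read the wrist's pose just before it. camera_info takes no time and is no camera call; for the wrist camera it gives the pose at the moment of the call.
- ctrl.hand_in(): hands the job in; it is judged then, once.
The state is a dict: "time_s": time; "qpos": joint angles; "joint_vel": joint speeds; "tau": joint torques, N m; "ee_pos": TCP position; "eef_rot": TCP orientation; "force": force on the tool from outside, world axes, zero at the start; "moment": the same for the moment, N m; "grip_width": finger opening in m; "grip_force": force on a finger pad.
Only numpy, scipy, OpenCV 4.12 (cv2) and the standard library are available. Lean on these libraries where they do the work, as an engineer would, in place of code of your own. Each camera call takes 0.05 s, during which the arm holds its last target. There are 200 camera calls.

## Working session

There is one attempt and no reset: what is moved stays moved. The work goes in short steps, Python scripts to look and compute and a tool call to move; the robot and the scene stay as the last step left them, time stands still between calls to the robot, and variables do not carry over. Pictures are saved under pics/ and viewed, at most 10 in all, crops included, and the job is handed in when it is done.

Besides the shell and the picture viewer there is one more tool, called after "Emit:" by a JSON object that holds its "op" and its "data". arm_command: Moves the arm, as the interface text tells. Its arguments: {"type":"object","properties":{"plan":{"type":"array"},"squeeze":{"type":"number"}},"required":["plan"]}

```bash
mkdir -p pics
cat > h.py <<'E'
import numpy as np, cv2
from scipy.spatial.transform import Rotation as R
from station import ctrl, cams
def snap(n):
    i=cams.camera_info(n); p,d=cams.camera(n); return p,d,i
def pts(d,i):
    v,u=np.mgrid[:d.shape[0],:d.shape[1]]
    c=np.stack([(u-i['cx'])/i['fx']*d,(v-i['cy'])/i['fy']*d,d],-1)
    T=np.linalg.inv(np.array(i['world_to_cam'])); return c@T[:3,:3].T+T[:3,3]
def ray(u,v,z,i):
    T=np.linalg.inv(np.array(i['world_to_cam'])); r=T[:3,:3]@[(u-i['cx'])/i['fx'],(v-i['cy'])/i['fy'],1]
    return T[:3,3]+r*(z-T[2,3])/r[2]
def proj(p,i):
    T=np.array(i['world_to_cam']); c=T[:3,:3]@p+T[:3,3]; return c[0]/c[2]*i['fx']+i['cx'],c[1]/c[2]*i['fy']+i['cy']
E
python3 - <<'E'
from h import *
o=ctrl.get_obs(); print(o)
for n in ('scene','top'):
    p,d,i=snap(n); cv2.imwrite(f'pics/{n}0.png',p); np.savez(f'{n}0.npz',p=p,d=d,**{k:np.array(v) for k,v in i.items()})
    T=np.linalg.inv(i['world_to_cam']); print(n,T.round(3),i['fx'])
E
```

```text
{'time_s': 0.0, 'qpos': array([ 1.12843956e+00,  3.00474986e-01,  1.52160457e+00,  6.57016997e-06,
        1.32069681e+00, -6.65804561e-02]), 'joint_vel': array([ 9.29186167e-05,  7.17745900e-04,  1.09459509e-03,  1.85540346e-04,
       -1.42159765e-03,  4.87185479e-06]), 'tau': array([-3.29980794e-04, -5.31811166e+01, -3.52729332e+01,  7.07349926e-02,
        2.45210849e-02, -1.16248375e-04]), 'ee_pos': array([0.20173113, 0.51139972, 0.22367425]), 'eef_rot': array([-3.14041199e+00, -8.51034760e-05,  2.76581466e+00]), 'force': array([0.44206889, 0.87154405, 0.26275516]), 'moment': array([-0.00237145,  0.00760674,  0.02139726]), 'grip_force': 0.0, 'grip_width': 0.09417809700279844}
scene [[-0.326 -0.838  0.437 -0.022]
 [-0.945  0.292 -0.147  0.169]
 [-0.004 -0.46  -0.888  1.225]
 [ 0.     0.     0.     1.   ]] 466.1311722431259
top [[ 1.400e-02 -9.990e-01  3.000e-02  4.790e-01]
 [-1.000e+00 -1.400e-02  1.000e-03 -2.300e-02]
 [-0.000e+00 -3.000e-02 -1.000e+00  1.414e+00]
 [ 0.000e+00  0.000e+00  0.000e+00  1.000e+00]] 479.15393288322184
```

View pics/scene0.png

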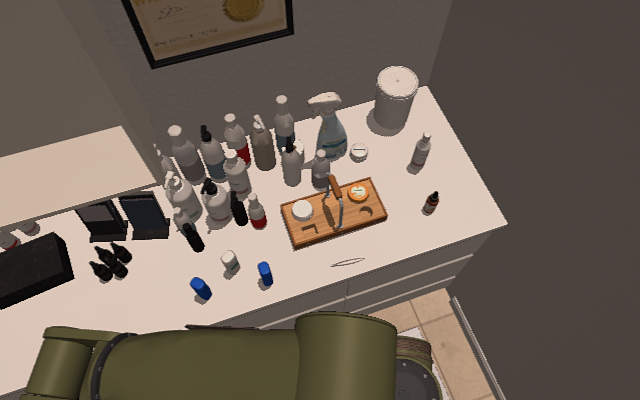

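View pics/top0.png

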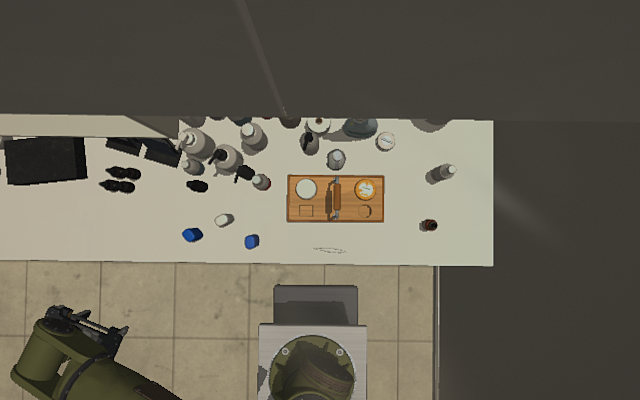

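The scene view shows the white cartridge at (230,262), with blue look-alikes at (201,288) and (265,273), the oil bottle at (432,202) and the caddy around (333,211). The top view shows the caddy spanning (288–384, 175–222), the cartridge at (223,220), the oil bottle at (429,226) and the tweezers at (330,250). In that view the rectangular recess is at left and the round recess at right, both nearer the robot.

Run:
```python
from h import *
import numpy as np
for n,boxes in (('top',dict(cart=(205,205,245,235),oil=(410,212,445,240),cad=(280,168,392,228),tonic1=(425,158,465,190),nb=(322,145,350,172),timer=(372,130,400,155))),('scene',dict(cart=(215,245,245,280),oil=(420,188,445,218),cad=(275,172,392,250),tonic1=(410,128,436,175)))):
    f=np.load(f'{n}0.npz'); i={k:f[k] for k in f}; P=pts(f['d'],i); p=f['p']
    ct=P[(abs(P[...,2])<.02)][:,2]; print(n,'counter z',np.median(ct))
    for k,(a,b,c,d) in boxes.items():
        Q=P[b:d,a:c].reshape(-1,3); C=p[b:d,a:c].reshape(-1,3)
        m=Q[:,2]>.015; Q=Q[m]; C=C[m].astype(int)
        if k=='cad':
            s=(Q[:,2]>.020)&(Q[:,2]<.045)&(C[:,2]-C[:,0]>35)
            r=cv2.minAreaRect(Q[s][:,:2].astype(np.float32)); print(k,r, np.median(Q[s][:,2]))
            h=Q[(Q[:,2]>.145)]; print('grip',h.mean(0),h.min(0),h.max(0),len(h)); continue
        zt=np.percentile(Q[:,2],98); print(k,'ztop',zt,'n',len(Q))
        for lo,hi in ((.02,.06),(.06,.085),(zt-.012,zt+.01)):
            s=Q[(Q[:,2]>lo)&(Q[:,2]<hi)]
            if len(s)>5: print('  ',lo,hi,len(s),s.mean(0).round(4),s.min(0).round(4),s.max(0).round(4),cv2.minAreaRect(s[:,:2].astype(np.float32)))
```

```text
top counter z 0.0001012778839589723
cart ztop 1.4136255953377845 n 195
   0.02 0.06 31 [0.4542 0.2414 0.0393] [0.4366 0.2348 0.0206] [0.4715 0.2587 0.0583] ((0.45114606618881226, 0.2443140596151352), (0.01546123530715704, 0.037914589047431946), 67.4610595703125)
   0.06 0.085 20 [0.4569 0.2402 0.073 ] [0.4405 0.2347 0.0601] [0.4716 0.2516 0.0847] ((0.45448482036590576, 0.2413872480392456), (0.01310719083994627, 0.032095812261104584), 76.067138671875)
   1.4016255953377845 1.4236255953377845 9 [ 0.4791 -0.0235  1.4136] [ 0.4791 -0.0235  1.4136] [ 0.4791 -0.0235  1.4136] ((0.47906824946403503, -0.023480158299207687), (0.0, 0.0), 0.0)
oil ztop 1.4136255953377845 n 145
   0.02 0.06 54 [ 0.4489 -0.3219  0.0463] [ 0.4328 -0.3463  0.0206] [ 0.4625 -0.3151  0.0599] ((0.44826576113700867, -0.32924017310142517), (0.0288834385573864, 0.031698036938905716), 75.7213363647461)
   0.06 0.085 64 [ 0.4481 -0.3287  0.0712] [ 0.4343 -0.3454  0.0603] [ 0.4625 -0.3192  0.0846] ((0.44837018847465515, -0.3322882354259491), (0.026080483570694923, 0.028189048171043396), 89.18585968017578)
   1.40162559533778
[... 4037 characters left out ...]
89786 1.22465243] 284
tonic1 ztop 0.16403259081835625 n 465
   0.02 0.06 106 [ 0.5873 -0.35    0.0399] [ 0.5775 -0.3756  0.0204] [ 0.6114 -0.3386  0.0599] ((0.5901907682418823, -0.35269856452941895), (0.04160400480031967, 0.02119714766740799), 51.37859344482422)
   0.06 0.085 73 [ 0.588  -0.3494  0.0729] [ 0.5784 -0.3749  0.0611] [ 0.6099 -0.3373  0.0842] ((0.5895116329193115, -0.3526001274585724), (0.04132828116416931, 0.019977375864982605), 52.915618896484375)
   0.15203259081835624 0.17403259081835626 51 [ 0.5979 -0.359   0.1595] [ 0.5872 -0.3696  0.154 ] [ 0.6087 -0.3498  0.1646] ((0.5985081791877747, -0.35984134674072266), (0.020438261330127716, 0.01884181797504425), 16.511306762695312)
```

Run:
```python
import cv2,numpy as np
t=cv2.imread('pics/top0.png');s=cv2.imread('pics/scene0.png')
a=cv2.resize(t[165:265,200:280],(400,500)); b=cv2.resize(s[235:305,185:285],(400,280)); c=cv2.resize(s[125:220,395:450],(220*3//4*2,285*2*3//4)[:2])
o=np.zeros((600,800,3),np.uint8); o[:500,:400]=a; o[:280,400:]=b; c=cv2.resize(s[125:225,390:490],(310,310)); o[285:595,400:710]=c
cv2.imwrite('pics/crop0.png',o)
```

```text
(no output)
```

View pics/crop0.png

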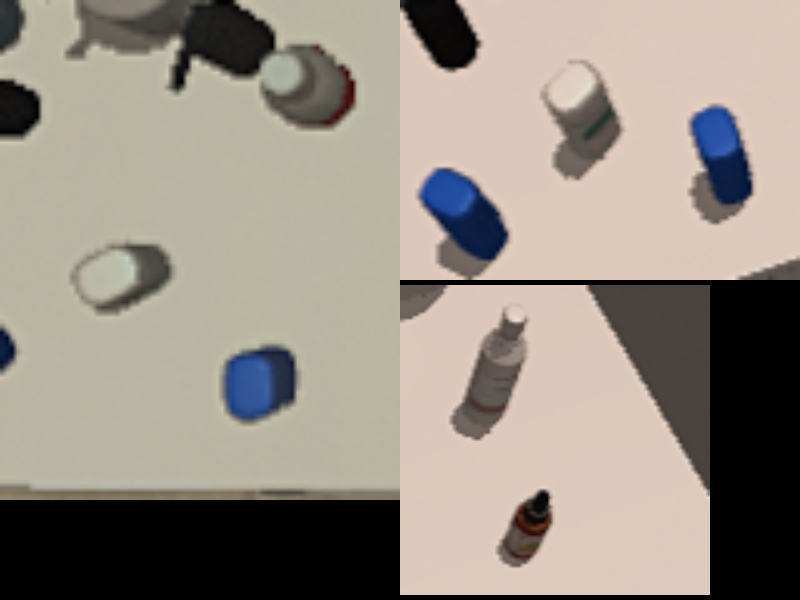

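The crop shows the white cartridge, turned about 33° with its cap top at about (110,275) in the left panel. The blue look-alikes are clear of it. The tonic and the amber bottle are at lower right.

```bash
cat >> h.py <<'E'
def go(x,y,z,deg):
    o=ctrl.get_obs(); r=o['eef_rot']; A=R.from_euler('xyz',r); p=np.array(o['ee_pos'])
    B=R.from_euler('xyz',[np.pi,0,np.radians(deg)])
    print('t',round(o['time_s'],2),'at',p.round(4),'psi',round(np.degrees(r[2]),2),'shift',(A.inv().apply(np.array([x,y,z])-p)*1e3).round(1),'turn',(A.inv()*B).as_rotvec().round(4),'F',np.round(o['force'],2),'w',round(o['grip_width'],4),'g',round(o['grip_force'],1))
E
python3 -c "
from h import *
go(.456,.2555,.22,122.6)"
```

```text
t 0.1 at [0.2018 0.5114 0.2237] psi 158.47 shift [-330.4 -144.8    3.9] turn [-1.00e-03  2.00e-04  6.26e-01] F [ 1.35 -0.22  0.15] w 0.0939 g 0.0
```

Emit:
{"op": "arm_command", "data": {"plan": [[[-330,-145,4,0,0,0.626,-1],[-330,-145,4,0,0,0.626,-1],[-330,-145,4,0,0,0.626,-1],[-330,-145,4,0,0,0.626,-1],[-330,-145,4,0,0,0.626,-1],[-330,-145,4,0,0,0.626,-1],[-330,-145,4,0,0,0.626,-1],[-330,-145,4,0,0,0.626,-1],[-330,-145,4,0,0,0.626,-1],[-330,-145,4,0,0,0.626,-1],[-330,-145,4,0,0,0.626,-1],[-330,-145,4,0,0,0.626,-1]]], "squeeze": 20}}

```text
time_s: 1.3
ee_pos: [0.4549, 0.2566, 0.2203]
eef_rot: [3.141, -0.0, 2.142]
force: [-0.9, 0.8, 0.1]
grip_width: 0.094
grip_force: 0.0
```

Run:
```python
from h import *
go(.456,.2555,.22,122.6)
p,d,i=snap('wrist'); cv2.imwrite('pics/w1.png',p); np.savez('w1.npz',p=p,d=d,**{k:np.array(v) for k,v in i.items()})
P=pts(d,i); print(np.linalg.inv(i['world_to_cam']).round(3))
m=(P[...,2]>.088)&(P[...,2]<.106)&(abs(P[...,0]-.456)<.04)&(abs(P[...,1]-.2555)<.04)
Q=P[m]; print(len(Q),Q.mean(0),cv2.minAreaRect(Q[:,:2].astype(np.float32)), Q[:,2].max())
for lo in (0.005,.03,.05,.07):
    m=(P[...,2]>lo)&(P[...,2]<lo+.02)&(abs(P[...,0]-.456)<.04)&(abs(P[...,1]-.2555)<.04); Q=P[m]
    if len(Q)>5: print(lo,len(Q),cv2.minAreaRect(Q[:,:2].astype(np.float32)))
```

```text
t 1.3 at [0.4549 0.2566 0.2203] psi 122.71 shift [-1.6  0.3  0.3] turn [ 0.0001 -0.      0.0019] F [-0.86  0.82  0.11] w 0.094 g 0.0
[[ 0.842  0.519  0.148  0.412]
 [ 0.539 -0.81  -0.23   0.324]
 [ 0.001  0.274 -0.962  0.381]
 [ 0.     0.     0.     1.   ]]
1275 [0.45741209 0.25615907 0.09642079] ((0.4584399163722992, 0.2548476457595825), (0.02858409285545349, 0.03730236738920212), 32.0020637512207) 0.09966812696962007
0.005 78 ((0.4493890106678009, 0.26484811305999756), (0.02802644670009613, 0.010545920580625534), 49.113365173339844)
0.03 93 ((0.44945958256721497, 0.2654181718826294), (0.02770514227449894, 0.010063947178423405), 46.038597106933594)
0.05 104 ((0.45011335611343384, 0.2667941749095917), (0.027107900008559227, 0.007852303795516491), 35.4059944152832)
0.07 138 ((0.45123040676116943, 0.26636672019958496), (0.028422392904758453, 0.01066273357719183), 32.599273681640625)
```

View pics/w1.png

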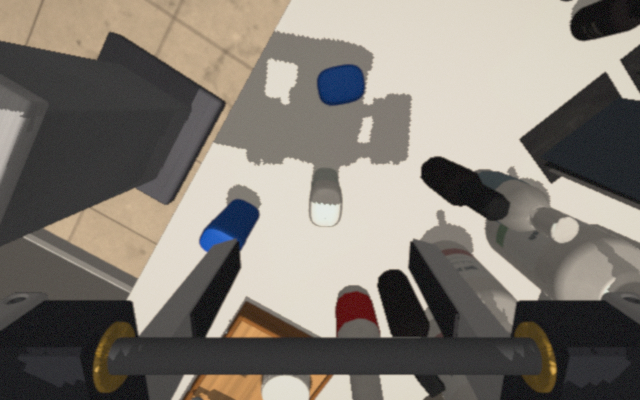

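The wrist view shows the cartridge cap at (325,212) midway between the fingers. A blue look-alike is at (230,225) and a tall dark bottle at (460,185), so I'll check heights under the gripper footprint.

Run:
```python
from h import *
def chk(c,deg,cl,names=('top0','scene0')):
    a=np.radians(deg); u=np.array([np.cos(a),np.sin(a)]); v=np.array([-u[1],u[0]])
    for n in names:
        f=np.load(n+'.npz'); i={k:f[k] for k in f}; P=pts(f['d'],i); Q=P[(P[...,2]<.4)&(f['d']>0)]
        q=Q[:,:2]-c; s=(abs(q@u)<.1)&(abs(q@v)<.05)&((abs(q@u)>.025)|(abs(q@v)>.03))&(Q[:,2]>.02)
        print(n,len(Q[s]),Q[s][Q[s][:,2].argsort()[::-1][:200:20]].round(3).tolist() if s.any() else '')
chk(np.array([.457,.255]),32.2,0,('top0','scene0','w1'))
chk(np.array([.4495,-.3295]),0,0)
go(.457,.255,.055,122.2)
```

```text
top0 95 [[0.407, 0.175, 0.104], [0.401, 0.167, 0.098], [0.407, 0.178, 0.096], [0.39, 0.181, 0.095], [0.404, 0.163, 0.091]]
scene0 112 [[0.388, 0.181, 0.102], [0.404, 0.183, 0.098], [0.397, 0.163, 0.097], [0.405, 0.177, 0.096], [0.401, 0.179, 0.095], [0.384, 0.189, 0.089]]
w1 48390 [[0.489, 0.31, 0.325], [0.397, 0.257, 0.324], [0.487, 0.313, 0.324], [0.48, 0.309, 0.324], [0.485, 0.309, 0.324], [0.398, 0.259, 0.324], [0.401, 0.249, 0.324], [0.486, 0.313, 0.324], [0.398, 0.258, 0.324], [0.486, 0.315, 0.324]]
top0 0 
scene0 0 
t 1.35 at [0.455  0.2565 0.2203] psi 122.69 shift [ -2.3   0.9 165.3] turn [ 0.0001 -0.      0.0086] F [ 0.05 -0.3   0.53] w 0.0939 g 0.0
```

Emit:
{"op": "arm_command", "data": {"plan": [[[-2,1,30,0,0,0.009,-1],[-2,1,60,0,0,0.009,-1],[-2,1,90,0,0,0.009,-1],[-2,1,120,0,0,0.009,-0.6],[-2,1,145,0,0,0.009,-0.4],[-2,1,163,0,0,0.009,-0.2],[-2,1,165,0,0,0.009,0],[-2,1,165,0,0,0.009,0.2],[-2,1,165,0,0,0.009,0.4],[-2,1,165,0,0,0.009,0.6],[-2,1,165,0,0,0.009,1],[-2,1,165,0,0,0.009,1]]], "squeeze": 20}}

```text
time_s: 2.55
ee_pos: [0.4577, 0.2545, 0.0557]
eef_rot: [3.141, 0.0, 2.131]
force: [-0.4, -0.1, -0.6]
grip_width: 0.0256
grip_force: 3.1
```

Emit:
{"op": "arm_command", "data": {"plan": [[[0,0,0,0,0,0,1],[0,0,0,0,0,0,1],[0,0,0,0,0,0,1]]]}}

```text
time_s: 2.85
ee_pos: [0.4577, 0.2545, 0.0556]
eef_rot: [3.141, 0.0, 2.131]
force: [-1.9, -1.3, 5.1]
grip_width: 0.025
grip_force: 19.7
```

Run:
```python
from h import *
go(.457,.255,.15,90)
f=np.load('top0.npz'); i={k:f[k] for k in f}; P=pts(f['d'],i); p=f['p'].astype(int); d=f['d']
# refine caddy from both views: edges of frame top z~.034 ; pads, pot centres; grip
for n in ('top0','scene0'):
    f=np.load(n+'.npz'); i={k:f[k] for k in f}; P=pts(f['d'],i); Q=P[(f['d']>0)]
    x,y,z=Q.T
    for nm,c in (('pads',(.548,.025)),('pot',(.548,-.145))):
        s=(np.hypot(x-c[0],y-c[1])<.045)&(z>.041)&(z<.056); r=cv2.minEnclosingCircle(Q[s][:,:2].astype(np.float32)); print(n,nm,s.sum(),Q[s].mean(0).round(4),r)
    s=(abs(x-.522)<.06)&(abs(y+.06)<.03)&(z>.165)&(z<.19); print('grip',s.sum(),cv2.minAreaRect(Q[s][:,:2].astype(np.float32)),Q[s].mean(0))
    for nm,c in (('rect',(.487,.025)),('round',(.487,-.145))):
        s=(abs(x-c[0])<.028)&(abs(y-c[1])<.03)&(z<.026)&(z>.004); print(nm,s.sum(),Q[s].mean(0).round(4),Q[s].min(0).round(4),Q[s].max(0).round(4))
```

```text
t 2.85 at [0.4577 0.2545 0.0556] psi 122.09 shift [  0.8  -0.3 -94.4] turn [ 6.0e-04 -1.0e-04  5.6e-01] F [-1.95 -1.26  5.07] w 0.025 g 19.7
top0 pads 310 [0.5468 0.0244 0.0489] ((0.5469326376914978, 0.024381380528211594), 0.028702976182103157)
top0 pot 326 [ 0.547  -0.1451  0.0462] ((0.5435345768928528, -0.14564548432826996), 0.03265390917658806)
grip 205 ((0.5215154886245728, -0.06157318502664566), (0.017588375136256218, 0.09093578904867172), 88.38863372802734) [ 0.52131197 -0.06127952  0.17404627]
rect 151 [0.4853 0.0256 0.0115] [ 0.4603 -0.0035  0.0046] [0.5123 0.0546 0.0259]
round 139 [ 0.4853 -0.1469  0.0115] [ 0.462  -0.1742  0.004 ] [ 0.5142 -0.1166  0.026 ]
scene0 pads 294 [0.5477 0.0264 0.0486] ((0.5487817525863647, 0.025569437071681023), 0.029115958139300346)
scene0 pot 294 [ 0.5482 -0.1434  0.0455] ((0.5486576557159424, -0.1432422697544098), 0.03066261298954487)
grip 188 ((0.5214986205101013, -0.05919180065393448), (0.09268917888402939, 0.018620414659380913), 0.43354344367980957) [ 0.51878434 -0.05852475  0.17341144]
rect 144 [0.4935 0.0231 0.012 ] [ 0.4635 -0.0005  0.0041] [0.5128 0.05   0.026 ]
round 121 [ 0.4939 -0.1494  0.0132] [ 0.4655 -0.1746  0.004 ] [ 0.511  -0.1186  0.026 ]
```

Emit:
{"op": "arm_command", "data": {"plan": [[[0,0,-25,0,0,0,1],[0,0,-60,0,0,0.1,1],[0,0,-100,0,0,0.2,1],[0,0,-140,0,0,0.3,1],[0,0,-180,0,0,0.4,1],[0,0,-210,0,0,0.5,1],[0,0,-240,0,0,0.56,1],[0,0,-245,0,0,0.56,1],[0,0,-245,0,0,0.56,1]]]}}

```text
time_s: 3.75
ee_pos: [0.4576, 0.2545, 0.3]
eef_rot: [3.141, -0.0, 1.572]
force: [0.1, -0.4, -1.9]
grip_width: 0.0252
grip_force: 19.7
```

```bash
python3 -c "
from h import *
go(.485,-.06,.30,90)"
```

```text
t 3.75 at [0.4576 0.2545 0.3   ] psi 90.09 shift [-314.5   27.    -0. ] turn [ 0.0004 -0.0002  0.0015] F [ 0.14 -0.36 -1.86] w 0.0252 g 19.7
```

Emit:
{"op": "arm_command", "data": {"plan": [[[-30,5,0,0,0,0,1],[-70,10,0,0,0,0,1],[-110,14,0,0,0,0,1],[-150,18,0,0,0,0,1],[-190,22,0,0,0,0,1],[-230,25,0,0,0,0,1],[-265,27,0,0,0,0,1],[-290,27,0,0,0,0,1],[-307,27,0,0,0,0,1],[-314,27,0,0,0,0.001,1],[-314,27,0,0,0,0.001,1],[-314,27,0,0,0,0.001,1]]]}}

```text
time_s: 4.95
ee_pos: [0.4844, -0.0589, 0.2996]
eef_rot: [-3.141, -0.0, 1.571]
force: [0.2, 0.1, -0.5]
grip_width: 0.0253
grip_force: 19.7
```

Run:
```python
from h import *
go(.485,.025,.15,90)
p,d,i=snap('wrist'); cv2.imwrite('pics/w2.png',p); np.savez('w2.npz',p=p,d=d,**{k:np.array(v) for k,v in i.items()})
print(np.linalg.inv(i['world_to_cam']).round(3))
```

```text
t 4.95 at [ 0.4844 -0.0589  0.2996] psi 89.99 shift [ 83.8   0.7 149.6] turn [-0.001  -0.0004 -0.0002] F [ 0.16  0.07 -0.48] w 0.0253 g 19.7
[[ 1.    -0.001 -0.001  0.485]
 [-0.001 -0.962 -0.273  0.021]
 [-0.001  0.273 -0.962  0.46 ]
 [ 0.     0.     0.     1.   ]]
```

View pics/w2.png

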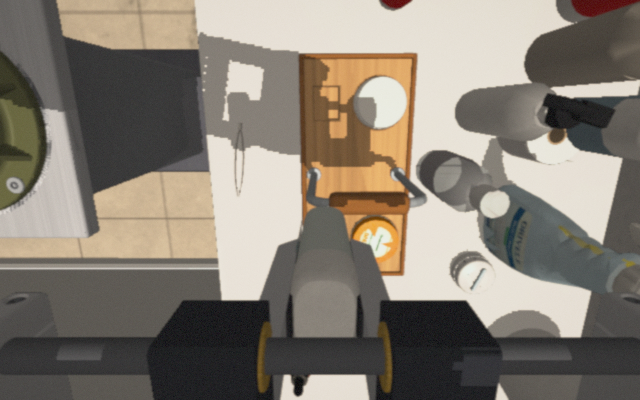

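The wrist view shows the rectangular recess at about (326,103), the pads at (380,102), the frame's left edge near column 302 and its far edge near row 55. The cartridge hangs at (325,240).

Run:
```python
from h import *
f=np.load('w2.npz'); i={k:f[k] for k in f}; p=f['p']; P=pts(f['d'],i)
g=cv2.cvtColor(p,cv2.COLOR_BGR2GRAY).astype(int)
print('row prof (v 95-112)',list(zip(range(304,350),g[95:112,304:350].mean(0).round().astype(int))))
print('col prof (u 318-334)',list(zip(range(76,130),g[76:130,318:335].mean(1).round().astype(int))))
# frame outline by saturation at z .034
hsv=cv2.cvtColor(p,cv2.COLOR_BGR2HSV); m=(hsv[...,1]>90)&(hsv[...,0]<25)
for v in (62,70,130,140): r=np.flatnonzero(m[v,280:440])+280; a=ray(r[0]-.5,v,.034,i);b=ray(r[-1]+.5,v,.034,i);print(v,r[0],r[-1],a.round(4),b.round(4))
for u in (340,360,400): r=np.flatnonzero(m[30:150,u])+30; print(u,r[0],ray(u,r[0]-.5,.034,i).round(4))
x,y,z=P.reshape(-1,3).T; s=(z>.043)&(z<.056)&(np.hypot(x-.548,y-.025)<.05); print('pads',cv2.minEnclosingCircle(P.reshape(-1,3)[s][:,:2].astype(np.float32)))
s=(z>.166)&(z<.19)&(np.hypot(x-.522,y+.06)<.06); print('grip',cv2.minAreaRect(P.reshape(-1,3)[s][:,:2].astype(np.float32)))
for u,v in ((313,103),(340,103),(326,86),(326,121)): print(u,v,ray(u,v,.03,i).round(4))
```

```text
row prof (v 95-112) [(304, np.int64(74)), (305, np.int64(87)), (306, np.int64(94)), (307, np.int64(95)), (308, np.int64(96)), (309, np.int64(96)), (310, np.int64(96)), (311, np.int64(93)), (312, np.int64(88)), (313, np.int64(84)), (314, np.int64(86)), (315, np.int64(92)), (316, np.int64(91)), (317, np.int64(92)), (318, np.int64(92)), (319, np.int64(94)), (320, np.int64(97)), (321, np.int64(100)), (322, np.int64(103)), (323, np.int64(102)), (324, np.int64(101)), (325, np.int64(99)), (326, np.int64(100)), (327, np.int64(106)), (328, np.int64(119)), (329, np.int64(135)), (330, np.int64(142)), (331, np.int64(144)), (332, np.int64(142)), (333, np.int64(139)), (334, np.int64(137)), (335, np.int64(135)), (336, np.int64(134)), (337, np.int64(122)), (338, np.int64(99)), (339, np.int64(95)), (340, np.int64(115)), (341, np.int64(130)), (342, np.int64(134)), (343, np.int64(136)), (344, np.int64(135)), (345, np.int64(135)), (346, np.int64(130)), (347, np.int64(120)), (348, np.int64(111)), (349, np.int64(105))]
col prof (u 318-334) [(76, np.int64(133)), (77, np.int64(132)), (78, np.int64(133)), (7
[... 1028 characters left out ...]
, np.int64(120)), (128, np.int64(120)), (129, np.int64(120))]
62 299 416 [0.4558 0.0693 0.034 ] [0.5903 0.0691 0.034 ]
70 299 415 [0.4556 0.0607 0.034 ] [0.5898 0.0606 0.034 ]
130 301 411 [ 0.4566 -0.0067  0.034 ] [ 0.5897 -0.0069  0.034 ]
140 301 411 [ 0.4564 -0.0185  0.034 ] [ 0.5905 -0.0187  0.034 ]
340 54 [0.503  0.0782 0.034 ]
360 54 [0.5257 0.0782 0.034 ]
400 54 [0.571  0.0781 0.034 ]
pads ((0.5503355860710144, 0.02410588040947914), 0.029261847957968712)
grip ((0.523347795009613, -0.05995380878448486), (0.017659282311797142, 0.08919995278120041), 89.69451904296875)
313 103 [0.4718 0.0244 0.03  ]
340 103 [0.5038 0.0244 0.03  ]
326 86 [0.4872 0.0435 0.03  ]
326 121 [0.4872 0.0036 0.03  ]
```

Emit:
{"op": "arm_command", "data": {"plan": [[[25,0,0,0,0,0,1],[55,-1,0,0,0,0,1],[78,-2,0,0,0,-0.006,1],[84,-2,10,0,0,-0.006,1],[84,-2,40,0,0,-0.006,1],[84,-2,80,0,0,-0.006,1],[84,-2,120,0,0,-0.006,1],[84,-2,155,0,0,-0.006,1],[84,-2,180,0,0,-0.006,1],[84,-2,195,0,0,-0.006,1],[84,-2,198,0,0,-0.006,1],[84,-2,198,0,0,-0.006,1]]]}}

```text
time_s: 6.2
ee_pos: [0.4825, 0.0245, 0.102]
eef_rot: [-3.141, 0.0, 1.576]
force: [-0.2, -0.8, -0.6]
grip_width: 0.0249
grip_force: 19.7
```

Run:
```python
from h import *
go(.4865,.0248,.0636,90.3)
p,d,i=snap('wrist'); 
q,d2,i2=snap('scene'); np.savez('w3.npz',p=p,d=d,**{k:np.array(v) for k,v in i.items()}); np.savez('s3.npz',p=q,d=d2,**{k:np.array(v) for k,v in i2.items()})
u,v=map(int,proj(np.array([.487,.025,.04]),i)); print(u,v); u2,v2=map(int,proj(np.array([.487,.025,.04]),i2)); print(u2,v2)
a=p[max(0,v-60):v+60,max(0,u-60):u+60]; b=q[v2-40:v2+40,u2-40:u2+40]
cv2.imwrite('pics/w3.png',np.hstack([cv2.resize(a,(400,400)),cv2.resize(b,(400,400))]))
```

```text
t 6.2 at [0.4825 0.0245 0.102 ] psi 90.3 shift [ 0.3  4.1 38.4] turn [-0.0007  0.      0.    ] F [-0.2  -0.76 -0.57] w 0.0249 g 19.7
329 227
308 228
```

View pics/w3.png

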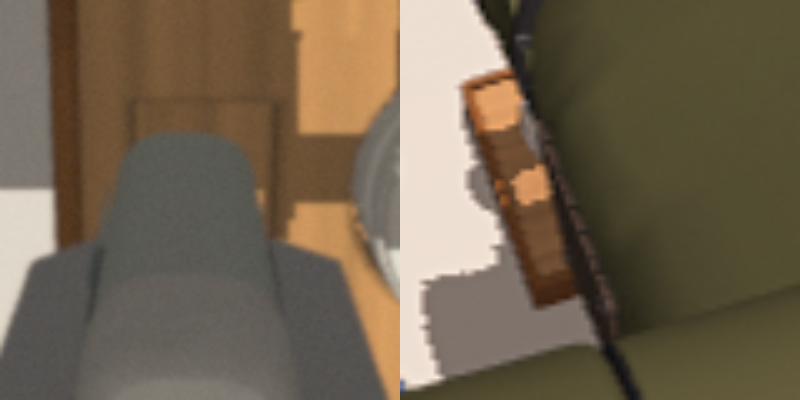

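The left panel shows the recess mouth spanning crop columns 132–275 while the cartridge foot spans about 115–255. It sits about 4 mm too far toward −x (I used the wrong sign), so I'll correct that first and then lower it.

Emit:
{"op": "arm_command", "data": {"plan": [[[0,2,0,0,0,0,1],[0,4,0,0,0,0,1],[0,4,6,0,0,0,1],[0,4,9,0,0,0,1],[0,4,9,0,0,0,1]]]}}

```text
time_s: 6.8
ee_pos: [0.4863, 0.0245, 0.0926]
eef_rot: [-3.14, -0.0, 1.576]
force: [0.1, -0.5, -0.4]
grip_width: 0.025
grip_force: 19.7
```

Run:
```python
from h import *
go(.4865,.0248,.0636,90.3)
p,d,i=snap('wrist'); print(i['fx'])
c=[proj(np.array([.487+a,.0247+b,.03]),i) for a,b in ((-.0155,.0195),(.0155,.0195),(-.0155,-.0195),(.0155,-.0195))]; print(np.round(c))
u,v=map(int,np.mean(c,0)); print(u,v)
cv2.imwrite('pics/w4.png',cv2.resize(p[v-60:v+40,u-60:u+60],(720,600),interpolation=cv2.INTER_CUBIC))
```

```text
t 6.8 at [0.4863 0.0245 0.0926] psi 90.29 shift [ 0.3  0.3 29. ] turn [-0.0011 -0.     -0.0002] F [ 0.14 -0.52 -0.37] w 0.025 g 19.7
348.1817694580863
[[301. 200.]
 [348. 200.]
 [302. 254.]
 [347. 255.]]
324 227
```

View pics/w4.png

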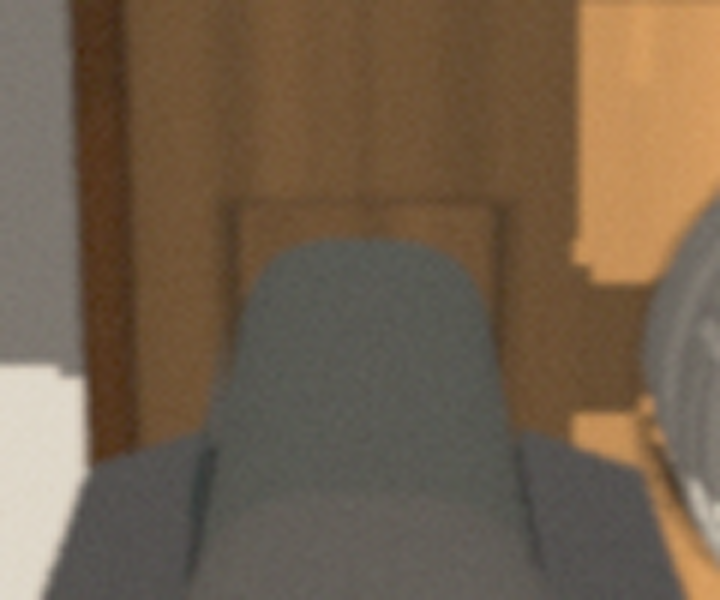

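The recess edges are at crop columns 235 and 500 and the cartridge foot is centred near 366, so x is aligned. I'll lower it into the recess.

Emit:
{"op": "arm_command", "data": {"plan": [[[0,0,2,0,0,0,1],[0,0,4,0,0,0,1],[0,0,6,0,0,0,1],[0,0,8,0,0,0,1],[0,0,10,0,0,0,1],[0,0,12,0,0,0,1],[0,0,12,0,0,0,1]]]}}

```text
time_s: 7.55
ee_pos: [0.4865, 0.0245, 0.081]
eef_rot: [-3.141, -0.0, 1.576]
force: [-0.3, 0.5, -0.9]
grip_width: 0.0249
grip_force: 19.7
```

Run:
```python
from h import *
go(.4865,.0248,.0636,90.3)
f=np.load('w3.npz'); i=cams.camera_info('wrist'); print(ctrl.get_obs()['moment'])
```

```text
t 7.55 at [0.4865 0.0245 0.081 ] psi 90.29 shift [ 0.3  0.  17.4] turn [-0.0004 -0.     -0.0002] F [-0.29  0.49 -0.91] w 0.0249 g 19.7
[-0.06545044  0.05887745 -0.03546787]
```

Emit:
{"op": "arm_command", "data": {"plan": [[[0,0,3,0,0,0,1],[0,0,6,0,0,0,1],[0,0,9,0,0,0,1],[0,0,12,0,0,0,1],[0,0,14,0,0,0,1],[0,0,16,0,0,0,1],[0,0,17,0,0,0,1],[0,0,17,0,0,0,1]]]}}

```text
time_s: 8.35
ee_pos: [0.4866, 0.0245, 0.0641]
eef_rot: [-3.141, -0.0, 1.576]
force: [0.9, -1.2, -1.6]
grip_width: 0.0255
grip_force: 19.7
```

Emit:
{"op": "arm_command", "data": {"plan": [[[0,0,1,0,0,0,1],[0,0,1,0,0,0,0.4],[0,0,1,0,0,0,0.32],[0,0,1,0,0,0,0.32],[0,0,1,0,0,0,0.32]]]}}

```text
time_s: 8.85
ee_pos: [0.4866, 0.0245, 0.0633]
eef_rot: [3.142, 0.0, 1.576]
force: [-0.9, -0.6, 0.7]
grip_width: 0.0321
grip_force: 0.0
```

Emit:
{"op": "arm_command", "data": {"plan": [[[0,0,-5,0,0,0,0.32],[0,0,-15,0,0,0,0.3],[0,0,-35,0,0,0,0.0],[0,0,-65,0,0,0,-0.3],[0,0,-100,0,0,0,-0.3],[0,0,-140,0,0,0,-0.3],[0,0,-180,0,0,0,-0.3],[0,0,-215,0,0,0,-0.3],[0,0,-240,0,0,0,-0.3],[0,0,-250,0,0,0,-0.3],[0,0,-250,0,0,0,-0.3]]]}}

```text
time_s: 9.95
ee_pos: [0.4867, 0.0245, 0.3143]
eef_rot: [3.14, 0.0, 1.576]
force: [0.4, -0.6, -1.5]
grip_width: 0.061
grip_force: 0.0
```

Run:
```python
from h import *
go(.4495,-.3297,.31,90)
p,d,i=snap('wrist'); P=pts(d,i).reshape(-1,3); x,y,z=P.T
s=(z>.09)&(z<.12)&(abs(x-.4865)<.03)&(abs(y-.025)<.04); print('cart top',s.sum(),P[s].mean(0),cv2.minAreaRect(P[s][:,:2].astype(np.float32)),np.percentile(z[s],95))
```

```text
t 9.95 at [0.4867 0.0245 0.3143] psi 90.29 shift [-354.   -39.     4.2] turn [0.002  0.0001 0.005 ] F [ 0.41 -0.59 -1.54] w 0.061 g 0.0
cart top 821 [0.48771941 0.02658544 0.10410674] ((0.4876144826412201, 0.0252714641392231), (0.028800509870052338, 0.03716249391436577), 0.9575884938240051) 0.10655296018754196
```

Emit:
{"op": "arm_command", "data": {"plan": [[[-354,-39,4,0,0,0.005,-0.3],[-354,-39,4,0,0,0.005,-0.3],[-354,-39,4,0,0,0.005,-0.3],[-354,-39,4,0,0,0.005,-0.3],[-354,-39,4,0,0,0.005,-0.3],[-354,-39,4,0,0,0.005,-0.3],[-354,-39,4,0,0,0.005,-0.3],[-354,-39,4,0,0,0.005,-0.3],[-354,-39,54,0,0,0.005,-0.3],[-354,-39,94,0,0,0.005,-0.3],[-354,-39,94,0,0,0.005,-0.3],[-354,-39,94,0,0,0.005,-0.3]]]}}

```text
time_s: 11.2
ee_pos: [0.4495, -0.3293, 0.2197]
eef_rot: [-3.141, -0.001, 1.571]
force: [0.9, -0.4, 0.9]
grip_width: 0.0611
grip_force: 0.0
```

Run:
```python
from h import *
go(.4495,-.3297,.057,90.3)
p,d,i=snap('wrist'); P=pts(d,i).reshape(-1,3); x,y,z=P.T
for lo,hi in ((.092,.106),(.07,.08),(.02,.058)):
    s=(z>lo)&(z<hi)&(abs(x-.4495)<.035)&(abs(y+.3295)<.035); 
    if s.sum()>5: print(lo,s.sum(),P[s].mean(0),P[s].min(0),P[s].max(0),cv2.minEnclosingCircle(P[s][:,:2].astype(np.float32)))
```

```text
t 11.2 at [ 0.4495 -0.3293  0.2197] psi 90.02 shift [-5.000e-01  1.000e-01  1.627e+02] turn [-0.0008 -0.0007 -0.0049] F [ 0.89 -0.37  0.86] w 0.0611 g 0.0
0.092 189 [ 0.45089029 -0.33114101  0.09780281] [ 0.44484365 -0.33814229  0.09220278] [ 0.45684074 -0.32578983  0.10245898] ((0.45083245635032654, -0.3322563171386719), 0.006579505279660225)
0.07 289 [ 0.45094643 -0.32819306  0.07634097] [ 0.43982201 -0.34063048  0.07034967] [ 0.4618861  -0.32080366  0.07999046] ((0.45104658603668213, -0.3319402039051056), 0.011657978408038616)
0.02 264 [ 0.45109638 -0.31909721  0.0425983 ] [ 0.43483057 -0.3412719   0.02011413] [ 0.46719019 -0.31515634  0.05795198] ((0.4510630965232849, -0.33178961277008057), 0.016827614977955818)
```

Emit:
{"op": "arm_command", "data": {"plan": [[[-2,1,30,0,0,-0.005,-0.3],[-2,1,65,0,0,-0.005,-0.3],[-2,1,100,0,0,-0.005,-0.3],[-2,1,130,0,0,-0.005,-0.3],[-2,1,152,0,0,-0.005,-0.3],[-2,1,162,0,0,-0.005,-0.3],[-2,1,163,0,0,-0.005,-0.1],[-2,1,163,0,0,-0.005,0.1],[-2,1,163,0,0,-0.005,0.2],[-2,1,163,0,0,-0.005,0.25],[-2,1,163,0,0,-0.005,0.3],[-2,1,163,0,0,-0.005,1]]], "squeeze": 10}}

```text
time_s: 12.45
ee_pos: [0.4505, -0.3319, 0.0568]
eef_rot: [3.141, 0.001, 1.576]
force: [-0.6, 0.0, 4.1]
grip_width: 0.0317
grip_force: 10.0
```

Emit:
{"op": "arm_command", "data": {"plan": [[[0,0,0,0,0,0,1],[0,0,0,0,0,0,1],[0,0,0,0,0,0,1]]]}}

```text
time_s: 12.75
ee_pos: [0.4505, -0.3319, 0.0567]
eef_rot: [3.141, 0.001, 1.576]
force: [-1.1, -0.4, 5.2]
grip_width: 0.0322
grip_force: 10.0
```

Emit:
{"op": "arm_command", "data": {"plan": [[[0,0,-10,0,0,0,1],[0,0,-30,0,0,0,1],[0,0,-60,0,0,0,1],[0,0,-95,0,0,0,1],[0,0,-130,0,0,0,1],[0,0,-165,0,0,0,1],[0,0,-190,0,0,0,1],[0,0,-203,0,0,0,1],[0,0,-203,0,0,0,1]]]}}

```text
time_s: 13.65
ee_pos: [0.4506, -0.3319, 0.2607]
eef_rot: [3.14, 0.002, 1.576]
force: [-0.4, 0.5, -1.1]
grip_width: 0.0319
grip_force: 10.0
```

Run:
```python
from h import *
go(.4875,-.146,.26,90.3)
p,d,i=snap('wrist'); P=pts(d,i).reshape(-1,3); o=ctrl.get_obs()['ee_pos']; P=P-o; x,y,z=P.T
for lo,hi in ((.035,.05),(.013,.022),(-.036,-.020)):
    s=(z>lo)&(z<hi)&(abs(x)<.013)&(abs(y)<.035); 
    if s.sum()>5: print(lo,s.sum(),P[s].mean(0),P[s].min(0),P[s].max(0),cv2.minEnclosingCircle(P[s][:,:2].astype(np.float32)))
```

```text
t 13.65 at [ 0.4506 -0.3319  0.2607] psi 90.29 shift [185.7  37.8   0.5] turn [ 0.0019  0.0016 -0.0002] F [-0.44  0.48 -1.13] w 0.0319 g 10.0
0.035 934 [0.00140787 0.00181503 0.0419223 ] [-0.00516786 -0.00602276  0.03500341] [0.00781175 0.006272   0.04831173] ((0.0015179712790995836, -0.0004413300775922835), 0.00641658203676343)
0.013 933 [0.00130754 0.00520745 0.01938141] [-0.01041388 -0.00857047  0.01302914] [0.01297622 0.01123326 0.02199836] ((0.0012686580885201693, -0.0004012441204395145), 0.011807568371295929)
-0.036 384 [ 6.00268974e-06  1.40417769e-02 -2.77023937e-02] [-0.01295766  0.00821959 -0.03597484] [ 0.01287362  0.01631944 -0.02005152] ((-4.6667177230119705e-05, 0.009651632979512215), 0.013090167194604874)
```

Emit:
{"op": "arm_command", "data": {"plan": [[[25,6,0,0,0,0,1],[60,12,0,0,0,0,1],[100,20,0,0,0,0,1],[140,28,0,0,0,0,1],[170,34,0,0,0,0,1],[184,37,0,0,0,0,1],[186,37,20,0,0,0,1],[186,37,55,0,0,0,1],[186,37,95,0,0,0,1],[186,37,130,0,0,0,1],[186,37,152,0,0,0,1],[186,37,159,0,0,0,1]]]}}

```text
time_s: 14.9
ee_pos: [0.4849, -0.1455, 0.097]
eef_rot: [-3.137, -0.002, 1.575]
force: [-0.4, -0.1, 0.2]
grip_width: 0.0316
grip_force: 10.0
```

Emit:
{"op": "arm_command", "data": {"plan": [[[0,0,0,0,0,0,1],[0,0,0,0,0,0,1]]]}}

```text
time_s: 15.1
ee_pos: [0.4869, -0.1459, 0.1011]
eef_rot: [3.141, 0.0, 1.576]
force: [-0.6, 0.2, -0.5]
grip_width: 0.0319
grip_force: 10.0
```

Run:
```python
from h import *
go(.4875,-.1455,.0648,90.3)
p,d,i=snap('wrist'); c=np.array(proj(np.array([.4875,-.1455,.03]),i)); print(c)
u,v=map(int,c)
t=np.linspace(0,2*np.pi,200)
cv2.imwrite('pics/w5.png',cv2.resize(p[v-60:v+40,u-60:u+60],(720,600),interpolation=cv2.INTER_CUBIC))
for dy in (-.0185,.0185): print(proj(np.array([.4875,-.1455+dy,.03]),i))
for dx in (-.0185,.0185): print(proj(np.array([.4875+dx,-.1455,.03]),i))
```

```text
t 15.1 at [ 0.4869 -0.1459  0.1011] psi 90.27 shift [ 0.4  0.6 36.3] turn [ 0.001   0.0004 -0.0004] F [-0.59  0.2  -0.52] w 0.0319 g 10.0
[323.99872442 223.62652857]
(np.float64(323.9074061912791), np.float64(248.04023104251104))
(np.float64(324.09390245923925), np.float64(198.18091757131162))
(np.float64(297.67464971919003), np.float64(223.54608247310952))
(np.float64(350.3134116317386), np.float64(223.7069459694598))
```

View pics/w5.png

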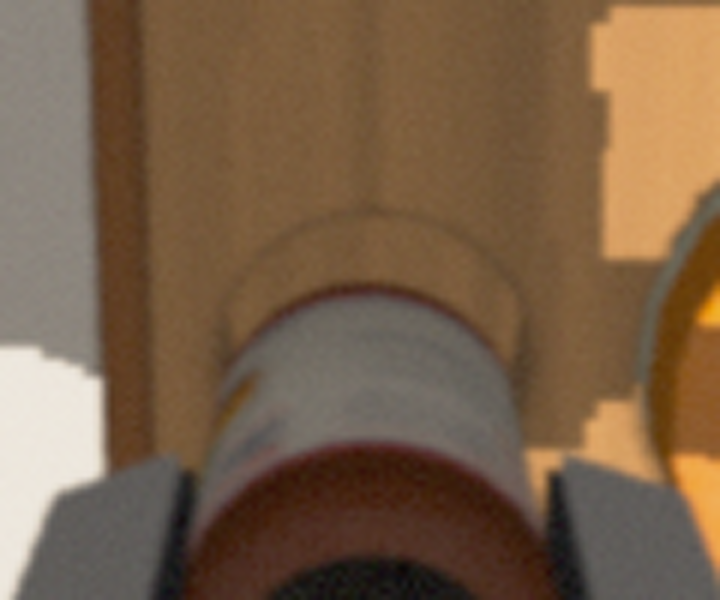

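The recess rim spans crop columns 225–522, so its centre is about 373, while the bottle foot is centred near 366. I'll move about 1 mm toward +x and lower it.

Emit:
{"op": "arm_command", "data": {"plan": [[[0.5,1.2,2,0,0,0,1],[0.5,1.2,6,0,0,0,1],[0.5,1.2,10,0,0,0,1],[0.5,1.2,13,0,0,0,1],[0.5,1.2,16,0,0,0,1],[0.5,1.2,19,0,0,0,1],[0.5,1.2,21,0,0,0,1],[0.5,1.2,22,0,0,0,1],[0.5,1.2,22,0,0,0,1]]]}}

```text
time_s: 16.05
ee_pos: [0.4876, -0.145, 0.0781]
eef_rot: [-3.141, -0.0, 1.576]
force: [-0.3, 0.9, 0.3]
grip_width: 0.032
grip_force: 10.0
```

Emit:
{"op": "arm_command", "data": {"plan": [[[0,0,3,0,0,0,1],[0,0,6,0,0,0,1],[0,0,9,0,0,0,1],[0,0,11,0,0,0,1],[0,0,12.5,0,0,0,1],[0,0,13,0,0,0,1],[0,0,13,0,0,0,1]]]}}

```text
time_s: 16.75
ee_pos: [0.4877, -0.145, 0.0652]
eef_rot: [-3.142, -0.0, 1.576]
force: [0.1, -1.0, -0.2]
grip_width: 0.0321
grip_force: 10.0
```

Emit:
{"op": "arm_command", "data": {"plan": [[[0,0,0.7,0,0,0,1],[0,0,0.7,0,0,0,0.3],[0,0,0.7,0,0,0,0.23],[0,0,0.7,0,0,0,0.23],[0,0,0.7,0,0,0,0.23],[0,0,0.7,0,0,0,0.23]]]}}

```text
time_s: 17.35
ee_pos: [0.4877, -0.145, 0.0646]
eef_rot: [3.141, 0.0, 1.576]
force: [0.5, 0.8, -0.1]
grip_width: 0.0364
grip_force: 0.0
```

Emit:
{"op": "arm_command", "data": {"plan": [[[0,0,-3,0,0,0,0.23],[0,0,-10,0,0,0,0.2],[0,0,-25,0,0,0,0],[0,0,-55,0,0,0,0],[0,0,-95,0,0,0,0],[0,0,-135,0,0,0,0],[0,0,-175,0,0,0,0],[0,0,-215,0,0,0,0],[0,0,-240,0,0,0,0],[0,0,-255,0,0,0,0],[0,0,-255,0,0,0,0]]]}}

```text
time_s: 18.45
ee_pos: [0.4879, -0.1451, 0.322]
eef_rot: [3.138, 0.001, 1.576]
force: [0.1, -1.0, -0.3]
grip_width: 0.0473
grip_force: 0.0
```

Run:
```python
from h import *
go(.5235,-.0605,.30,0)
go(.5235,-.0605,.30,180)
print(ctrl.get_obs()['qpos'].round(2))
for n in ('wrist','scene'):
    p,d,i=snap(n); P=pts(d,i).reshape(-1,3); x,y,z=P.T
    cv2.imwrite(f'pics/{n}6.png',p)
    for nm,c,lo,hi in (('oil',(.488,-.145),.096,.115),('cart',(.487,.025),.098,.112)):
        s=(z>lo)&(z<hi)&(abs(x-c[0])<.022)&(abs(y-c[1])<.025); print(n,nm,s.sum(),P[s].mean(0).round(4) if s.any() else '',np.percentile(z[s],95) if s.any() else '')
    s=(z>.166)&(z<.19)&(np.hypot(x-.522,y+.06)<.06); print('grip',cv2.minAreaRect(P[s][:,:2].astype(np.float32)) if s.sum()>3 else '')
```

```text
t 18.45 at [ 0.4879 -0.1451  0.322 ] psi 90.29 shift [84.4 35.9 22. ] turn [ 0.0041 -0.0018  1.5758] F [ 0.06 -0.99 -0.33] w 0.0473 g 0.0
t 18.45 at [ 0.4879 -0.1451  0.322 ] psi 90.29 shift [84.4 35.9 22. ] turn [ 0.0018  0.0041 -1.5657] F [ 0.06 -0.99 -0.33] w 0.0473 g 0.0
[-0.36  0.15  1.48  0.    1.51 -0.37]
wrist oil 115 [ 0.4884 -0.1443  0.1056] 0.10934508788647289
wrist cart 881 [0.4878 0.02   0.1046] 0.10673586913070465
grip ((0.5232161283493042, -0.060831278562545776), (0.09146402776241302, 0.017292434349656105), 0.24782395362854004)
scene oil 0  
scene cart 123 [0.4853 0.0259 0.104 ] 0.1080592498309844
grip ((0.5239060521125793, -0.05954023450613022), (0.09246273338794708, 0.01883971132338047), 0.23476603627204895)
```

Emit:
{"op": "arm_command", "data": {"plan": [[[84,32,0,0.002,0.004,-1.566,0],[84,32,0,0.002,0.004,-1.566,0],[84,32,0,0.002,0.004,-1.566,0],[84,32,0,0.002,0.004,-1.566,0],[84,32,0,0.002,0.004,-1.566,0],[84,32,0,0.002,0.004,-1.566,0],[84,32,0,0.002,0.004,-1.566,0],[84,32,0,0.002,0.004,-1.566,0],[84,32,0,0.002,0.004,-1.566,0],[84,32,0,0.002,0.004,-1.566,0],[84,32,0,0.002,0.004,-1.566,0],[84,32,0,0.002,0.004,-1.566,0]]], "squeeze": 45}}

```text
time_s: 19.75
ee_pos: [0.5189, -0.0608, 0.3183]
eef_rot: [3.14, -0.006, -3.14]
force: [-0.5, 0.2, -0.5]
grip_width: 0.0472
grip_force: 0.0
```

```bash
python3 -c "
from h import *
go(.5200,-.0603,.163,180.3)"
```

```text
t 19.75 at [ 0.5189 -0.0608  0.3183] psi -179.94 shift [ -2.    0.3 155.3] turn [ 0.0016 -0.0058 -0.0041] F [-0.46  0.23 -0.54] w 0.0472 g 0.0
```

Emit:
{"op": "arm_command", "data": {"plan": [[[-1,0,20,0,0,0,0],[-1,0,55,0,0,0,0],[-1,0,90,0,0,0,0],[-1,0,120,0,0,0,0],[-1,0,142,0,0,0,0],[-1,0,155,0,0,0,0],[-1,0,155,0,0,0,0],[-1,0,155,0,0,0,0]]]}}

```text
time_s: 20.55
ee_pos: [0.5199, -0.0607, 0.1652]
eef_rot: [3.14, -0.003, 3.141]
force: [0.1, -0.1, 0.1]
grip_width: 0.047
grip_force: 0.0
```

```bash
python3 -c "
from h import *
go(.5200,-.0603,.163,180.3)"
```

```text
t 20.55 at [ 0.5199 -0.0607  0.1652] psi 179.97 shift [-0.1  0.4  2.2] turn [ 0.0012 -0.0032 -0.0058] F [ 0.08 -0.05  0.07] w 0.047 g 0.0
```

Closing slowly.

Emit:
{"op": "arm_command", "data": {"plan": [[[0,0,2,0,-0.003,0,0.2],[0,0,2,0,-0.003,0,0.4],[0,0,2,0,-0.003,0,0.5],[0,0,2,0,-0.003,0,0.56],[0,0,2,0,-0.003,0,0.6],[0,0,2,0,-0.003,0,0.64],[0,0,2,0,-0.003,0,1],[0,0,2,0,-0.003,0,1],[0,0,2,0,-0.003,0,1],[0,0,2,0,-0.003,0,1]]]}}

```text
time_s: 21.55
ee_pos: [0.5197, -0.061, 0.1627]
eef_rot: [3.141, -0.0, -3.141]
force: [-0.7, -5.2, 2.3]
grip_width: 0.0178
grip_force: 45.0
```

```bash
python3 -c "
from h import *
go(.5200,-.0603,.163,180.3)
print(ctrl.get_obs()['moment'])"
```

```text
t 21.55 at [ 0.5197 -0.061   0.1627] psi -179.99 shift [-0.3  0.7 -0.3] turn [ 0.0007 -0.0005 -0.0051] F [-0.69 -5.22  2.33] w 0.0178 g 45.0
[-0.95304218  0.14710368  0.11006138]
```

Emit:
{"op": "arm_command", "data": {"plan": [[[0,0,-2,0,0,0,1],[0,0,-5,0,0,0,1],[0,0,-9,0,0,0,1],[0,0,-13,0,0,0,1],[0,0,-17,0,0,0,1],[0,0,-20,0,0,0,1],[0,0,-20,0,0,0,1],[0,0,-20,0,0,0,1]]]}}

```text
time_s: 22.35
ee_pos: [0.5196, -0.0607, 0.1825]
eef_rot: [3.14, -0.001, -3.141]
force: [-0.0, -0.2, -7.5]
grip_width: 0.0175
grip_force: 45.0
```

```bash
cat > lev.py <<'E'
from h import *
go(.52,-.061,.265,180)
o=ctrl.get_obs(); print('mom',o['moment'].round(3)); h=o['ee_pos'][2]-.1627
for n in ('top','scene','wrist'):
    p,d,i=snap(n); P=pts(d,i); hsv=cv2.cvtColor(p,cv2.COLOR_BGR2HSV)
    z=P[...,2]; m=(d>0)&(abs(z-.03-h)<.025)&(abs(P[...,0]-.523)<.075)&(abs(P[...,1]+.06)<.145)&(hsv[...,1]>90)&(hsv[...,0]<25)&(abs(P[...,1]+.06)>.02)
    Q=P[m]
    if len(Q)<200: continue
    for _ in range(4):
        A=np.c_[Q[:,:2]-[.523,-.06],np.ones(len(Q))]; c=np.linalg.lstsq(A,Q[:,2],rcond=None)[0]; r=Q[:,2]-A@c; Q=Q[abs(r)<max(.003,1.5*r.std())]
    print(n,len(Q),'slope x,y',c[:2].round(4),'face z',c[2].round(4),'expected',round(.03+h,4))
E
python3 lev.py
```

```text
t 22.35 at [ 0.5196 -0.0607  0.1825] psi -179.99 shift [ -0.3  -0.2 -82.5] turn [ 0.0013 -0.0009  0.0002] F [-0.03 -0.19 -7.48] w 0.0175 g 45.0
mom [ 0.07  -0.062  0.011]
top 1023 slope x,y [ 0.0065 -0.0015] face z 0.0505 expected 0.0498
scene 802 slope x,y [0.0063 0.0098] face z 0.0488 expected 0.0498
wrist 22575 slope x,y [-0.0012  0.0017] face z 0.0501 expected 0.0498
```

Level at 20 mm, with 7.5 N hanging. Lifting on to 100 mm.

Emit:
{"op": "arm_command", "data": {"plan": [[[0,0,-3,0,0,0,1],[0,0,-8,0,0,0,1],[0,0,-16,0,0,0,1],[0,0,-26,0,0,0,1],[0,0,-36,0,0,0,1],[0,0,-46,0,0,0,1],[0,0,-56,0,0,0,1],[0,0,-65,0,0,0,1],[0,0,-72,0,0,0,1],[0,0,-77,0,0,0,1],[0,0,-80,0,0,0,1],[0,0,-80,0,0,0,1]]]}}

```text
time_s: 23.7
ee_pos: [0.5198, -0.0608, 0.2628]
eef_rot: [3.14, -0.001, -3.141]
force: [-0.4, -0.3, -7.5]
grip_width: 0.0177
grip_force: 45.0
```

Emit:
{"op": "arm_command", "data": {"plan": [[[0,0,0,0,0,0,1],[0,0,0,0,0,0,1],[0,0,0,0,0,0,1],[0,0,0,0,0,0,1],[0,0,0,0,0,0,1],[0,0,0,0,0,0,1]]]}}

```text
time_s: 24.3
ee_pos: [0.5197, -0.0608, 0.2625]
eef_rot: [3.14, -0.001, -3.141]
force: [-0.6, -0.5, -7.0]
grip_width: 0.0175
grip_force: 45.0
```

```bash
python3 lev.py; python3 -c "
from h import *
p,d,i=snap('wrist'); cv2.imwrite('pics/w7.png',p)"
```

```text
t 24.3 at [ 0.5197 -0.0608  0.2625] psi -179.99 shift [-0.3 -0.2 -2.5] turn [ 0.0013 -0.0009  0.0002] F [-0.61 -0.51 -7.03] w 0.0175 g 45.0
mom [0.011 0.02  0.021]
top 1111 slope x,y [ 0.0022 -0.0007] face z 0.1304 expected 0.1298
scene 899 slope x,y [0.0047 0.0127] face z 0.1287 expected 0.1298
wrist 22637 slope x,y [-0.0003  0.0015] face z 0.1303 expected 0.1298
```

View pics/w7.png

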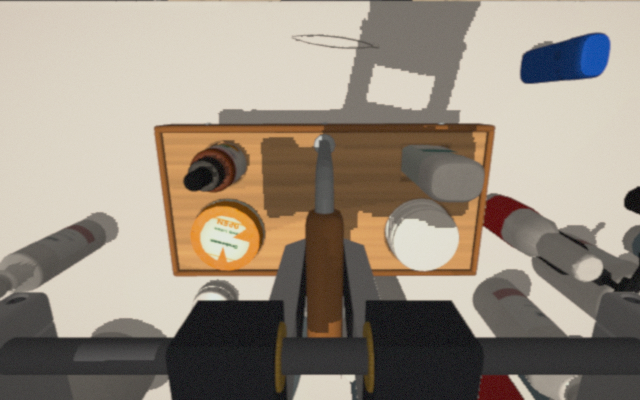

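The wrist view shows the lifted caddy level. The bottle is at (215,165), the cartridge at (440,170), the pot at (227,235) and the pads at (422,235), all in their recesses. The tweezers at (335,41) are untouched, so I'm handing in.

```bash
python3 -c "
from h import *
print(ctrl.hand_in())"
```

```text
the job is handed in; nothing more can be done
None
```

The cartridge and oil bottle are standing home in their recesses, the loaded caddy was held level by its grip about 10 cm above the counter, and the job is handed in at about 24 s; the hand-in returned no verdict.

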